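Uncover the blue-lidded cheese mould

TASK

Lift the blue lid off its cheese mould and set it down, without dropping it, knob up and wholly on the wire draining rack. Leave the mould standing where it is, and leave the grey-lidded mould alone.

Things in the scene. Friction and masses are not known exactly. Their poses are not given: they have to be found in the camera images.
- blue_lid: Loose all-blue plastic lid, 90 g: plug 84 mm across, 8 mm high, loose (3 mm play) in the mould's mouth; disc 106 mm across, 6 mm thick, resting on the rim; central upright round knob 30 mm across, 34 mm high. Origin at the centre of the plug's underside, z up through the knob: disc top at z = 14 mm, knob top at 48 mm. On the mould the origin is 82 mm above the table.
- blue_mould: Loose round white plastic cheese mould that the blue lid covers, holding a white cheese: 98 mm in diameter at the rim, 90 mm high, about 0.6 kg, standing upright on the table. Origin at the centre of its underside, z up.
- grey_lid: Bystander: an all-grey lid of the same form and size as the blue one, seated on another white mould of the same size. Not to be disturbed. Origin at the centre of its plug's underside, z up.
- rack: Fixed, empty, square draining rack of steel wires, 220 mm by 220 mm, its flat top 20 mm above the table, without a rim. Origin at the centre of its footprint at table height, x and y along its sides, z up.
There are look-alikes about, which are no part of the job. What is shaped like the blue_mould but orange is not meant. Several things have the shape of the blue_lid; the one meant has the colours described above.

How it is judged:
By the outcome, as a careful person would: the job done as asked, in the order asked, and still so for the second after the job is handed in, with the robot touching nothing.
It also fails if it takes over 46 s, if anything falls off the work surface, if the arm or the gripper's body presses on something with over 40 N, if the wrist force passes 120 N, or if a joint passes its speed limit or range.

ROBOT

A 6-joint arm with a two-finger parallel gripper is mounted at the origin on the work surface. World frame = base frame: x ahead of the robot, y to its left, z up, the work surface at z = 0. Lengths are in mm, angles in rad, forces in N, time in s.
With the tool pointing down it reaches from about 400 to 925 mm from the base axis. Payload 12.5 kg.
Tool frame: the origin (TCP) lies at the centre of the arm's flange, where the gripper is bolted on; the fingertips stand 190 mm ahead of it and the grasp point (between the pads) lies 171 mm ahead of it; z points along the fingers, y is the line along which they close (so a half turn about z gives the same grasp; the last joint's range is limited). The gripper opens to 95 mm and grips with 3 to 60 N. Pads are 20 mm wide; open, the fingers measure 119 mm over their backs; the gripper's body (75 mm by 180 mm) begins 59 mm behind the grasp point.
Start: joints at [1.181, 0.491, 1.559, -0, 1.092, -0.106], TCP at [174.979, 600.006, 404.761] pointing down, gripper open.
Joint ranges: [-3.1, 3.1], [-0.84, 2.19], [0.05, 2.79], [-1.13, 4.28], [0.06, 2.93], [-2.69, 2.69]. Speed limits (rad/s): [2.22, 2.22, 2.79, 3.14, 3.14, 3.14].

INTERFACE

Orientations are given as [roll, pitch, yaw] about the fixed x, y, z axes, in that order (R = Rz(yaw) Ry(pitch) Rx(roll)).
In Python, from cell import env, read_camera, search_frame, cut_out gives the robot as it stands. The module is installed in compiled form; this text tells all that it offers.
- The arm moves only by the tool move_arm, never from a script. Its argument "commands" is a list of rows, each a list of 3 entries, a list of its own where there are three numbers: the shift along the world's x, y, z normalised to -1 to 1, where 1 is 0.03 m, then the turn about the world's z normalised to -1 to 1, where 1 is 0.08 rad, then the opening, from -1 (shut) to 1 (fully open), so that 0 is half open. A call has 1 to 20 rows; each row shifts and turns the commanded pose from where the row before left it; what a row does not reach is not made up. A row lasts 1/12 s, in which the tool goes at most 41.7 mm and 7.16 degrees, less where a joint would pass 70% of its speed; a pose out of reach is approached as far as the arm can. A call with a number of a shift or a turn outside -1 to 1 is refused whole. A call with a gripper value outside its range is refused whole. The fingers move at their own pace and stop on an object; the grip force is fixed at half the most. Time passes only in rows, so rows that do not move let the fingers close. It gives the time, the measured TCP pose, the force, the opening and the grip force at its end, in the units of the state.
- env.state(): the state, without advancing time (a new reading comes with each control period).
- read_camera(name): name is "side" or "top"; returns a dict with "image" (480x640x3 uint8, red, green, blue), "fx", "fy", "cx", "cy" (pixels), "D" ([k1, k2, p1, p2, k3] as OpenCV has them; the pictures are not rectified), "rvec" (rotation vector, rad) and "tvec" (3), from world to camera coordinates, as OpenCV has them. Camera axes: x right, y down, z forward; pixel columns grow to the right and rows downward; lengths in mm; the calibration is good to about 2 mm. A picture is of the moment at which its call begins. There is no depth.
- env.job_done(): hands the job in; it is judged then, once.
Trained networks look in a picture, given as the dict that the camera call returned (one of the last four; its "shot" number tells which), for a name from the list of things; names that differ only in an ending like _2 or _b are one class to them, and where a whole thing is asked for, a point or a joint stands for the part that bears it (a point fixed in the world has none). Each returns a list of dicts, best first, with "confidence" (0 to 1); they miss things now and then, are a little off and sometimes report something else, mostly with a low value. They report only what shows in the picture. A call takes as long as a camera call. They do not tell look-alikes from the thing itself.
- search_frame(thing, picture): "at" ([column, row] in pixels, amid what is visible of it).
- cut_out(thing, picture): "region" (480x640 bool, what is visible of it) and "at" ([column, row] in pixels, amid what is visible of it).
The state is a dict: "t": time; "joints": joint angles; "qvel": joint speeds; "tau": joint torques, N m; "eef_pos": TCP position; "tcp_rot": TCP orientation; "ft_force": force on the tool from outside, world axes, zero at the start; "moment": the same for the moment, N m; "opening": opening from 0.0 (shut) to 1.0 (fully open); "grip_force": force on a finger pad.
Only numpy, scipy, OpenCV 4.12 (cv2) and the standard library are available. Lean on these libraries where they do the work, as an engineer would, in place of code of your own. Each camera call takes 0.05 s, during which the arm holds its last target. There are 200 camera calls.

## Working session

There is one attempt and no reset: what is moved stays moved. The work goes in short steps, Python scripts to look and compute and a tool call to move; the robot and the scene stay as the last step left them, time stands still between calls to the robot, and variables do not carry over. Pictures are saved under pics/ and viewed, at most 10 in all, crops included, and the job is handed in when it is done.

Besides the shell and the picture viewer there is one more tool, called after "Call:" as name([rows], argument=value, ...), one row to a line, values as JSON. move_arm: Moves the arm, as the interface text tells. Its arguments: {"type":"object","properties":{"commands":{"type":"array","items":{"type":"array"}}},"required":["commands"]}

```bash
mkdir -p pics; cat > h.py <<'E'
import numpy as np, cv2
from cell import env, read_camera, search_frame, cut_out
def ray(p,uv):
    K=np.array([[p["fx"],0,p["cx"]],[0,p["fy"],p["cy"]],[0,0,1.]])
    n=cv2.undistortPoints(np.array([[uv]],float),K,np.array(p["D"],float))[0,0]
    R=cv2.Rodrigues(np.array(p["rvec"],float))[0]; t=np.array(p["tvec"],float).ravel()
    return -R.T@t, R.T@np.array([n[0],n[1],1])
def at_z(p,uv,z):
    o,d=ray(p,uv); return o+d*(z-o[2])/d[2]
def pix(p,X):
    K=np.array([[p["fx"],0,p["cx"]],[0,p["fy"],p["cy"]],[0,0,1.]])
    return cv2.projectPoints(np.array(X,float).reshape(-1,1,3),np.array(p["rvec"],float),np.array(p["tvec"],float),K,np.array(p["D"],float))[0].reshape(-1,2)
E
python3 - <<'E'
from h import *
for n in("top","side"):
    p=read_camera(n); im=p["image"]
    print(n,"cam at",ray(p,(320,240))[0].round())
    for th,z in(("blue_lid",110),("rack",20)):
        for r in cut_out(th,p)[:6]:
            m=r["region"]; print(th,round(r["confidence"],2),np.round(r["at"]),at_z(p,r["at"],z).round(),"rgb",np.median(im[m],0),m.sum())
    cv2.imwrite(f"pics/{n}0.png",im[...,::-1])
E
```

```text
top cam at [ 360.   81. 1143.]
blue_lid 0.73 [205. 188.] [542. 289. 110.] rgb [ 27.  63. 125.] 2066
blue_lid 0.62 [225. 270.] [380. 243. 110.] rgb [ 36. 102.  49.] 1927
rack 0.64 [351. 236.] [462. -12.  20.] rgb [106. 110. 106.] 1021
side cam at [ 421. -557.  799.]
blue_lid 0.94 [284. 206.] [389. 151. 110.] rgb [ 56. 122.  65.] 1132
blue_lid 0.89 [352. 166.] [538. 266. 110.] rgb [ 50.  78. 154.] 1183
blue_lid 0.68 [345. 189.] [518. 193. 110.] rgb [87. 86. 83.] 1011
rack 0.59 [344. 280.] [501.  23.  20.] rgb [138. 143. 138.] 1551
```

View pics/top0.png

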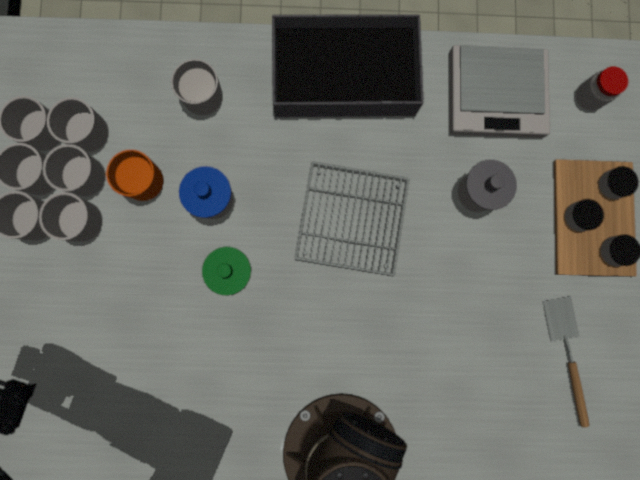

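View pics/side0.png

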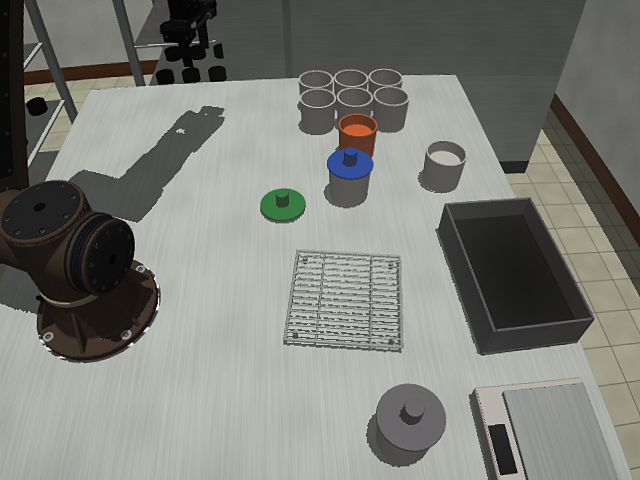

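The top view shows the blue lid's knob at (203,189) and the rack's corners at (314,163), (408,179), (393,274) and (296,260). The side view shows the knob top at (350,154) and the rack's corners at (297,251), (400,256), (401,351) and (284,345). The green lid lies on the table and the grey one sits on the far mould.

```bash
python3 - <<'E'
from h import *
P={n:read_camera(n) for n in("top","side")}
C={}
for n,p in P.items():
    hsv=cv2.cvtColor(p["image"],cv2.COLOR_RGB2HSV)
    m=cv2.inRange(hsv,(105,120,40),(125,255,255))
    k,l,s,c=cv2.connectedComponentsWithStats(m); i=1+s[1:,4].argmax(); print(n,"blue",s[i],c[i])
    # fit disc centre: model silhouette overlap
    from scipy.optimize import minimize
    m=(l==i)
    a=np.linspace(0,2*np.pi,60)
    def f(x):
        im=np.zeros(m.shape,np.uint8)
        for r,zs in((53,(90,96)),(15,(96,130))):
            pts=np.vstack([pix(p,np.c_[x[0]+r*np.cos(a),x[1]+r*np.sin(a),0*a+z]) for z in zs])
            cv2.fillConvexPoly(im,cv2.convexHull((pts*16).round().astype(np.int32)),1,shift=4)
        return 1-(m&(im>0)).sum()/(m|(im>0)).sum()
    x0=at_z(p,c[i],100)[:2]
    r=minimize(f,x0,method="Nelder-Mead",options=dict(initial_simplex=[x0,x0+[8,0],x0+[0,8]]))
    print("lid",r.x.round(1),"1-IoU",round(r.fun,3))
for n,cs in(("top",[(314,163),(408,179),(393,274),(296,260)]),("side",[(297,251),(400,256),(401,351),(284,345)])):
    q=np.array([at_z(P[n],u,20)[:2] for u in cs]); print(n,q.round().tolist(),"centre",q.mean(0).round(),np.linalg.norm(q-np.roll(q,1,0),axis=1).round())
s=env.state(); print({k:np.round(s[k],3) for k in("t","eef_pos","tcp_rot","opening","ft_force")})
E
```

```text
top blue [ 179  167   52   51 2057] [204.62372387 191.86047642]
lid [537.4 292.7] 1-IoU 0.076
side blue [327 147  46  32 964] [349.66078838 163.65041494]
lid [538.3 303. ] 1-IoU 0.226
top [[620.0, 72.0], [591.0, -136.0], [381.0, -106.0], [406.0, 105.0]] centre [500. -16.] [217. 210. 212. 212.]
side [[410.0, 106.0], [625.0, 78.0], [590.0, -143.0], [380.0, -117.0]] centre [501. -19.] [225. 217. 224. 212.]
{'t': np.float64(0.4), 'eef_pos': array([174.976, 600.003, 404.678]), 'tcp_rot': array([-3.142, -0.   ,  2.858]), 'opening': np.float64(1.002), 'ft_force': array([-0.128, -0.145,  0.508])}
```

```bash
python3 - <<'E'
from h import *
from scipy.optimize import minimize
P={n:read_camera(n) for n in("top","side")}
a=np.linspace(0,2*np.pi,60); M={}
for n,p in P.items():
    im=p["image"].astype(int)
    for r in cut_out("blue_lid",p):
        g=r["region"]; c=np.median(im[g],0)
        if c[2]>1.3*c[1] : M[n]=g; print(n,g.sum(),np.round(r["at"]),np.ptp(np.where(g)[0]),np.ptp(np.where(g)[1]))
def sil(p,x):
    im=np.zeros((480,640),np.uint8)
    for r,zs in((53,(90,96)),(15,(96,130))):
        pts=np.vstack([pix(p,np.c_[x[0]+r*np.cos(a),x[1]+r*np.sin(a),0*a+z]) for z in zs])
        cv2.fillConvexPoly(im,cv2.convexHull((pts*16).round().astype(np.int32)),1,shift=4)
    return im>0
def iou(n,x): s=sil(P[n],x); return (M[n]&s).sum()/(M[n]|s).sum()
for ns in (["top"],["side"],["top","side"]):
    if not set(ns)<=set(M): continue
    x0=np.array([537,293.])
    r=minimize(lambda x:-sum(iou(n,x) for n in ns),x0,method="Nelder-Mead",options=dict(initial_simplex=[x0,x0+[8,0],x0+[0,8]]))
    print(ns,r.x.round(1),[round(iou(n,r.x),3) for n in ns])
im=P["side"]["image"][...,::-1].copy()
cn,_=cv2.findContours(sil(P["side"],(537,293)).astype(np.uint8),0,1); cv2.drawContours(im,cn,-1,(0,0,255),1)
im2=P["top"]["image"][...,::-1].copy()
cn,_=cv2.findContours(sil(P["top"],(537,293)).astype(np.uint8),0,1); cv2.drawContours(im2,cn,-1,(0,0,255),1)
cv2.imwrite("pics/fit.png",np.hstack([cv2.resize(im[120:220,300:400],(400,400),interpolation=0),cv2.resize(im2[140:240,155:255],(400,400),interpolation=0)]))
E
```

```text
top 2130 [203. 188.] 50 51
side 1174 [352. 168.] 32 47
['top'] [537.7 292.7] [np.float64(0.96)]
['side'] [538.1 298.7] [np.float64(0.941)]
['top', 'side'] [538.2 293.9] [np.float64(0.956), np.float64(0.919)]
```

View pics/fit.png

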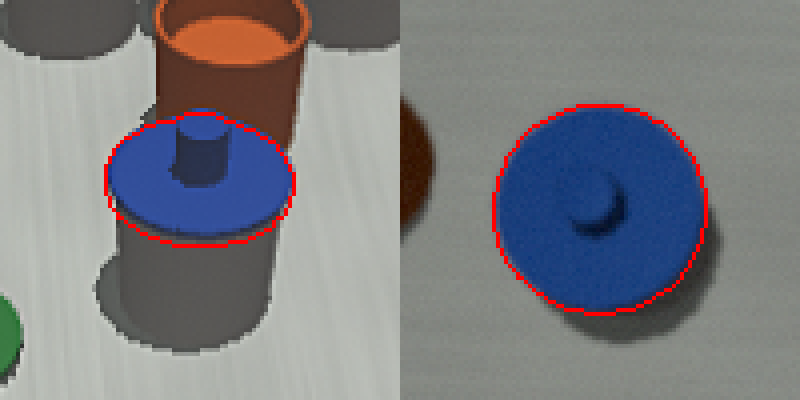

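Call:
move_arm([
  [[0.75,-0.64,0],0,1],
  [[0.75,-0.64,0],0,1],
  [[0.75,-0.64,0],0,1],
  [[0.75,-0.64,0],0,1],
  [[0.75,-0.64,0],0,1],
  [[0.75,-0.64,0],0,1],
  [[0.75,-0.64,0],0,1],
  [[0.75,-0.64,0],0,1],
  [[0.75,-0.64,0],0,1],
  [[0.75,-0.64,0],0,1],
  [[0.75,-0.64,0],0,1],
  [[0.75,-0.64,0],0,1],
  [[0.75,-0.64,0],0,1],
  [[0.75,-0.64,0],0,1],
  [[0.75,-0.64,0],0,1],
  [[0.75,-0.64,0],0,1],
])

```text
t: 1.93
eef_pos: [536.0, 291.6, 404.9]
tcp_rot: [3.141, 0.0, 2.858]
ft_force: [0.2, 0.6, -0.7]
opening: 0.997
grip_force: 0.0
```

The overlay shows the model outline matching the lid in both views to 1–2 px (centre about (538,295)), and the mould beneath is upright. Next I descend onto the knob.

Call:
move_arm([
  [[0.07,0.1,-0.9],0,1],
  [[0,0,-0.9],0,1],
  [[0,0,-0.9],0,1],
  [[0,0,-0.6],0,1],
  [[0,0,-0.4],0,1],
  [[0,0,0],0,1],
])

```text
t: 2.43
eef_pos: [536.9, 295.7, 291.5]
tcp_rot: [-3.139, -0.003, 2.858]
ft_force: [-0.5, -0.2, -0.6]
opening: 0.999
grip_force: 0.0
```

```bash
python3 - <<'E'
from h import *
for i,n in enumerate(("side","top")):
    im=read_camera(n)["image"][...,::-1]
    c=im[90:240,270:420] if n=="side" else im[120:270,130:280]
    c=cv2.resize(c,(400,400),interpolation=cv2.INTER_CUBIC); o=c if i==0 else np.hstack([o,c])
cv2.imwrite("pics/grasp.png",o)
E
```

```text
(no output)
```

View pics/grasp.png

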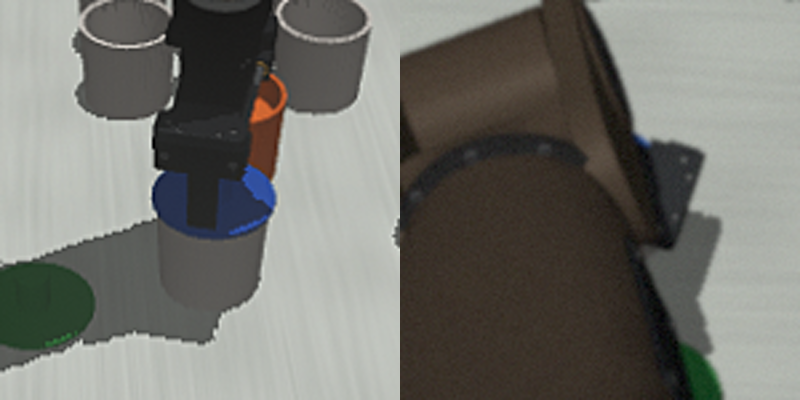

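The side view shows the near finger centred on the lid just above the disc (about (346,170) in full-frame pixels). The top view is blocked by the arm. Closing now.

Call:
move_arm([
  [[0,0,0],0,-1],
  [[0,0,0],0,-1],
  [[0,0,0],0,-1],
  [[0,0,0],0,-1],
  [[0,0,0],0,-1],
  [[0,0,0],0,-1],
  [[0,0,0],0,-1],
  [[0,0,0],0,-1],
  [[0,0,0],0,-1],
  [[0,0,0],0,-1],
  [[0,0,0],0,-1],
  [[0,0,0],0,-1],
])

```text
t: 3.53
eef_pos: [537.1, 295.8, 293.7]
tcp_rot: [3.142, 0.0, 2.858]
ft_force: [-0.3, 0.0, -0.1]
opening: 0.312
grip_force: 30.0
```

Call:
move_arm([
  [[0,0,0.15],0,-1],
  [[0,0,0.25],0,-1],
  [[0,0,0.35],0,-1],
  [[0,0,0.5],0,-1],
  [[0,0,0.6],0,-1],
  [[0,0,0.6],0,-1],
  [[0,0,0.5],0,-1],
  [[0,0,0],0,-1],
])

```text
t: 4.2
eef_pos: [537.2, 295.9, 386.3]
tcp_rot: [3.138, 0.004, 2.858]
ft_force: [-0.1, -0.5, -1.2]
opening: 0.314
grip_force: 30.0
```

```bash
python3 - <<'E'
from h import *
cv2.imwrite("pics/lift.png",cv2.resize(read_camera("side")["image"][60:240,240:480,::-1],(640,480)))
E
```

```text
(no output)
```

View pics/lift.png

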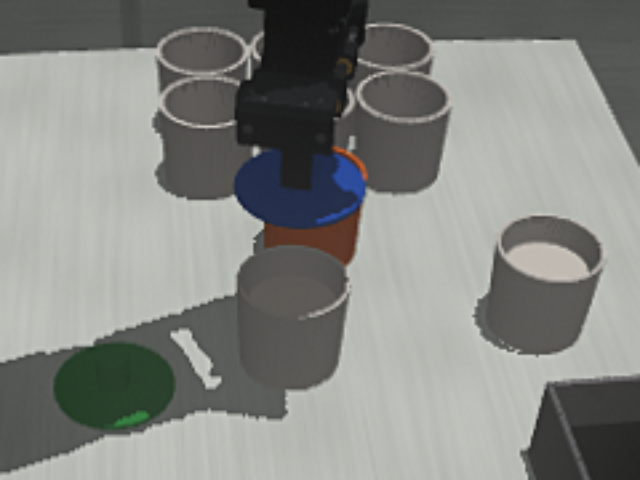

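The lid hangs level from the gripper, and the mould stays upright in place at about (350,178) in full-frame pixels. Carrying it to the rack centre.

Call:
move_arm([
  [[-0.08,-0.3,0],0,-1],
  [[-0.08,-0.6,0],0,-1],
  [[-0.08,-0.8,0],0,-1],
  [[-0.08,-0.8,0],0,-1],
  [[-0.08,-0.8,0],0,-1],
  [[-0.08,-0.8,0],0,-1],
  [[-0.08,-0.8,0],0,-1],
  [[-0.08,-0.8,0],0,-1],
  [[-0.08,-0.8,0],0,-1],
  [[-0.08,-0.8,0],0,-1],
  [[-0.08,-0.8,0],0,-1],
  [[-0.08,-0.8,0],0,-1],
  [[-0.08,-0.8,0],0,-1],
  [[-0.08,-0.5,0],0,-1],
  [[-0.08,-0.27,0],0,-1],
  [[0,0,0],0,-1],
])

```text
t: 5.58
eef_pos: [500.4, -19.6, 381.6]
tcp_rot: [-3.141, -0.002, 2.856]
ft_force: [0.1, -0.2, -1.2]
opening: 0.308
grip_force: 30.0
```

Call:
move_arm([
  [[0,0,-0.5],0,-1],
  [[0,0,-0.9],0,-1],
  [[0,0,-0.9],0,-1],
  [[0,0,-0.9],0,-1],
  [[0,0,-0.6],0,-1],
  [[0,0,-0.5],0,-1],
  [[0,0,-0.3],0,-1],
  [[0,0,0],0,-1],
  [[0,0,0],0,-1],
])

```text
t: 6.33
eef_pos: [501.2, -17.9, 244.2]
tcp_rot: [3.142, -0.001, 2.858]
ft_force: [0.2, 0.0, -1.0]
opening: 0.311
grip_force: 30.0
```

```bash
python3 - <<'E'
from h import *
print(env.state()["ft_force"])
cv2.imwrite("pics/place.png",cv2.resize(read_camera("side")["image"][180:390,230:470,::-1],(640,560)))
E
```

```text
[ 0.20966077  0.03887759 -1.01306521]
```

View pics/place.png

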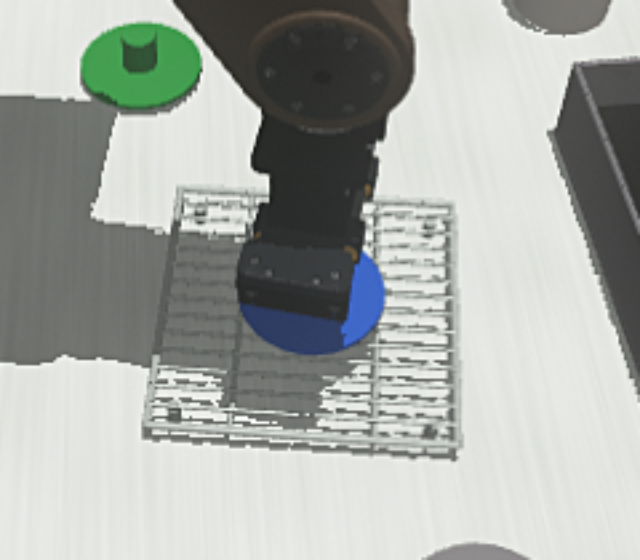

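The lid is centred over the rack at about (347,290). I lower it slowly and watch the force.

Call:
move_arm([
  [[0,0,-0.15],0,-1],
  [[0,0,-0.1],0,-1],
  [[0,0,-0.07],0,-1],
  [[0,0,0],0,-1],
  [[0,0,0],0,-1],
])

```text
t: 6.8
eef_pos: [501.1, -18.3, 234.7]
tcp_rot: [3.141, 0.0, 2.858]
ft_force: [0.2, -0.3, -0.6]
opening: 0.311
grip_force: 30.0
```

Call:
move_arm([
  [[0,0,-0.03],0,-1],
  [[0,0,-0.03],0,-1],
  [[0,0,0],0,-1],
  [[0,0,0],0,-1],
])

```text
t: 7.13
eef_pos: [501.1, -18.3, 232.9]
tcp_rot: [3.141, -0.0, 2.858]
ft_force: [0.4, -0.2, -0.8]
opening: 0.312
grip_force: 30.0
```

Call:
move_arm([
  [[0,0,-0.03],0,-1],
  [[0,0,-0.03],0,-1],
  [[0,0,0],0,-1],
  [[0,0,0],0,-1],
])

```text
t: 7.47
eef_pos: [501.1, -18.3, 231.5]
tcp_rot: [3.141, 0.0, 2.858]
ft_force: [-1.3, 0.0, 6.8]
opening: 0.313
grip_force: 30.0
```

The force rose to 6.8 N upward at the expected height, so the lid is resting on the rack. Releasing and retreating.

Call:
move_arm([
  [[0,0,0],0,-0.2],
  [[0,0,0],0,0],
  [[0,0,0],0,0.3],
  [[0,0,0],0,0.6],
  [[0,0,0],0,0.6],
  [[0,0,0],0,0.6],
  [[0,0,0],0,0.6],
  [[0,0,0.2],0,0.6],
  [[0,0,0.4],0,0.6],
  [[0,0,0.8],0,0.6],
  [[0,0,0.9],0,0.6],
  [[0,0,0.9],0,0.6],
  [[0,0,0.9],0,0.6],
  [[0,0,0.9],0,0.6],
  [[0,0,0],0,0.6],
  [[0,0,0],0,0.6],
])

```text
t: 8.8
eef_pos: [500.8, -18.2, 382.5]
tcp_rot: [3.141, 0.003, 2.858]
ft_force: [-0.9, 0.2, -1.5]
opening: 0.799
grip_force: 0.0
```

```bash
python3 - <<'E'
from h import *
cv2.imwrite("pics/end.png",read_camera("side")["image"][...,::-1])
E
```

```text
(no output)
```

View pics/end.png

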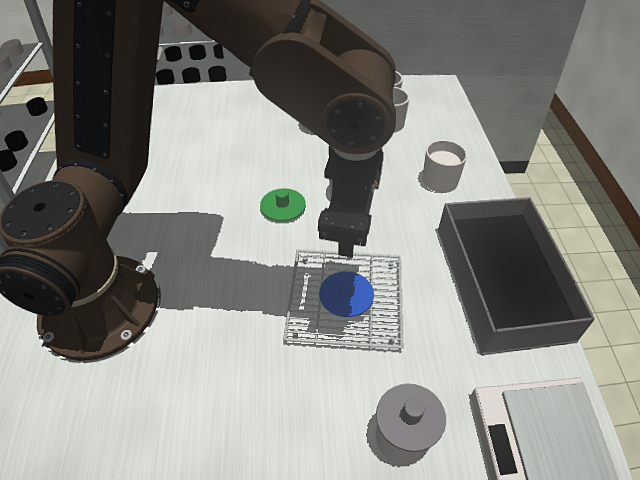

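The blue lid lies flat and centred on the rack at about (347,294). The gripper is clear above it, and the grey lid at about (412,417) is undisturbed.

```bash
python3 -c "
from cell import env
print(env.job_done())"
```

```text
the job is handed in; nothing more can be done
None
```

The blue lid is on the draining rack, wholly on it and knob up as carried; its mould was still upright in place after the lift, the grey-lidded mould was left alone, and the job was handed in at about 9 s (no verdict was returned).

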